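# Hold the coolant tank's bayonet cap half-way to its lock

## Task

The coolant tank has to be vented: pull the drawer of the small steel drawer unit open by its bar handle, take out the black bayonet cap and put it into the tank's neck, its two lugs through the two notches, until it sits fully down. Then turn it clockwise half-way to its locked position, so that the ends of its grip bar point at the double ribs, and hold it there: a spring turns it back if it is let go, and it must never be turned on into the lock click. The program finishes while the gripper is still holding the cap still at the half-way position.

Things in the scene. Friction and masses are not known exactly. Their poses are not given: they have to be found in the camera images.
- drawer (a joint): how far the drawer is pulled out, m: 0 shut, 0.150 fully open. It slides straight out with about 1 N of friction and stays where it is left. Pull it out 0.12 or more to get well at the cap.
- drawer_handle (a point): middle of the drawer's steel bar handle (moves with it), 58 mm above the worktop. The bar is 11 mm thick, 90 mm long, level, along this point's y, 42 mm in front of the drawer's face, on stalks 38 mm either side of the middle; nothing lies above it. The drawer opens along this point's -x.
- chest: small grey sheet-steel drawer unit, fixed, 210 deep (x) x 180 wide (y) x 90 mm high. Origin: centre of its underside; the front faces its -x. Its one drawer has its floor 12 mm above the worktop, sides 24 mm high over their underside and a front plate 12 mm thick, 86 mm high, whose face is 105 mm from the origin. A loose hexagon nut lies at the back of the drawer.
- cap: loose black bayonet cap, 100 to 160 g, upright in the drawer (10 to 28 mm in front of the unit's origin while shut). Origin: centre of its underside, z up. From below: aluminium plug 32 mm across, 18 mm long, with two lugs at its foot, 6 mm high, 9 mm wide, reaching 24 mm from the axis along +x and -x; black disc 66 mm across, 6 mm thick; grip bar on top. A half turn of it makes no difference.
- cap_grip (a point): centre of the cap's black grip bar, 39 mm above the cap's origin, axes as the cap's. The bar stands on the disc and is 58 mm long along x (above the lugs), 14 mm wide (y) and 30 mm high, so it reaches 15 mm above and below this point. Between drawer and tank a milling machine with handwheels, up to 0.25 m high, stands on the far side: carry the cap over the near side.
- tank: grey coolant tank, fixed, 130 (x) x 110 (y) mm, 68 mm high, with a round aluminium neck 72 mm across in the middle of its top, rim 105 mm above the worktop. Origin: centre of its underside. Ribs on the neck show where the bar's ends point, on both sides: a narrow rib at the notches (0), a double rib half-way (45 degrees), a broad rib at the lock (90 degrees clockwise).
- neck_mouth (a point): centre of the neck's mouth, level with the rim; axes as the tank's. The mouth is 37 mm wide, with two notches 14 mm wide reaching 27 mm from the axis along +x and -x, in a flange 9 mm thick: the cap goes in with its bar along this x, with 2.5 mm of play. Fully down, its disc rests on the rim and its origin is 18 mm below this point; only then can it turn.
- half_mark (a point): top of one of the two double ribs on the outside of the neck, 40 mm from its axis: half-way, 45 degrees clockwise from above (about -z) from the tank's +x. The other is opposite. From about 55 degrees two sprung balls resist the turn; past about 80 the cap clicks into the lock, with a stop at 90.
- turn_ring (a joint): angle in rad of the sprung ring in the neck that the lugs push round clockwise: 0 at rest, at most 1.75; it follows the cap about 0.12 rad behind (about 0.66 with the cap turned 45 degrees). It pushes the cap back with about 0.035 N m at the start and 0.10 N m half-way.

How it is judged:
By the outcome, as a careful person would: the job done as asked, in the order asked, and still so for the second after the job is handed in, while the arm keeps its last pose, push and grip.
It also fails if it takes over 54 s, if anything falls off the work surface, if the arm or the gripper's body presses on something with over 40 N, if the wrist force passes 120 N, or if a joint passes its speed limit or range.

## Robot

A 7-joint arm with a two-finger parallel gripper is mounted at the origin on a cart in front of the work surface, level with it; the furniture and walls round the work are solid. World frame = base frame: x ahead of the robot, y to its left, z up, the work surface at z = 0. Lengths are in mm, angles in rad, forces in N, time in s.
With the tool pointing down it reaches from about 425 to 875 mm from the base axis. Payload 8.4 kg.
Tool frame: the origin (TCP) lies midway between the tips of the shut fingers; the grasp point (between the pads) lies 19 mm behind it (manip.grip_point_offset is the distance from the TCP to the grasp point, in mm); z points along the fingers, y is the line along which they close (so a half turn about z gives the same grasp; the last joint's range is limited). The gripper opens to 85 mm and grips with 20 to 120 N. Pads are 22 mm wide; open, the fingers measure 114 mm over their backs; the gripper's body (76 mm by 85 mm) begins 54 mm behind the grasp point. The pads swing forward as they close: fully open they stand 13 mm farther back than shut.
Start: joints at [-1.257, 0.333, 0.04, 1.465, -0.013, 1.343, -0.059], TCP at [260.762, 595.371, 231.308] pointing down, gripper open.
Joint ranges: [-2.58, 2.58], [-0.38, 2.09], [-1.3, 1.39], [0.25, 2.4], [-1.5, 4.64], [0.08, 2.09], [-2.65, 2.65]. Speed limits (rad/s): [2.22, 2.22, 2.79, 2.79, 3.14, 3.14, 3.14].

## Interface

Orientations are given as a unit quaternion [w, x, y, z].
In Python, from rig import observe, cams, order, finder, manip gives the robot as it stands.
- The arm moves only by the tool servo_tool, never from a script. Its argument "targets" is one flat list of numbers, 7 for each row, row after row: the closure, from 0 (fully open) to 1 (shut), then the shift along the tool's x, y, z normalised to -1 to 1, where 1 is 0.4 m, then the turn, a rotation vector about the tool's x, y, z normalised to -1 to 1, where 1 is pi/2 rad. A call has 1 to 10 rows; each row shifts and turns the commanded pose from where the row before left it, along the tool's axes as they then stand; what a row does not reach is not made up. A row lasts 1/12 s, in which the tool goes at most 41.7 mm and 7.16 degrees, less where a joint would pass 70% of its speed; a pose out of reach is approached as far as the arm can. A call with a number of a shift or a turn outside -1 to 1 is refused whole. A call with a gripper value outside its range is refused whole. The fingers move at their own pace and stop on an object; "newtons" is the grip in N (left out, the last holds). Time passes only in rows, so rows that do not move let the fingers close. It gives the time, the measured TCP pose, the force, the opening and the grip force at its end, in the units of the state.
- observe(): the state, without advancing time (a new reading comes with each control period).
- cams.grab_frame(name): name is "scene" or "top"; returns the picture (400x640x3 uint8, red, green, blue); there is no depth.
- cams.calibration(name): a dict with "K" (3x3 intrinsics, pixels), "xyz" and "rotation" of the camera in the world. Camera axes: x right, y down, z forward; pixel columns grow to the right and rows downward; lengths in mm; the calibration is good to about 2 mm. A picture is of the moment at which its call begins. calibration takes no time and is no camera call.
- order.hand_in(): hands the job in; it is judged then, once.
Trained networks look in the newest picture that a camera, given by its name, has taken for a name from the list of things; names that differ only in an ending like _2 or _b are one class to them, and where a whole thing is asked for, a point or a joint stands for the part that bears it (a point fixed in the world has none). Each returns a list of dicts, best first, with "confidence" (0 to 1); they miss things now and then, are a little off and sometimes report something else, mostly with a low value. They report only what shows in the picture. A call takes as long as a camera call.
- finder.find_in(camera, name): "rect" ([centre column, centre row, width, height] in pixels, round what is visible of it).
The state is a dict: "t": time; "joint_positions": joint angles; "qvel": joint speeds; "joint_torque": joint torques, N m; "tool_pos": TCP position; "eef_rot": TCP orientation; "wrist_force": force on the tool from outside, world axes, zero at the start; "wrist_torque": the same for the moment, N m; "finger_gap": opening from 0.0 (shut) to 1.0 (fully open); "finger_force": force on a finger pad.
Only numpy, scipy, OpenCV 4.12 (cv2) and the standard library are available. Lean on these libraries where they do the work, as an engineer would, in place of code of your own. Each camera call takes 0.05 s, during which the arm holds its last target. There are 200 camera calls.

## Working session

There is one attempt and no reset: what is moved stays moved. The work goes in short steps, Python scripts to look and compute and a tool call to move; the robot and the scene stay as the last step left them, time stands still between calls to the robot, and variables do not carry over. Pictures are saved under pics/ and viewed, at most 10 in all, crops included, and the job is handed in when it is done.

Besides the shell and the picture viewer there is one more tool, called after ">>>" as name(argument=value, ...) on one line, values as JSON. servo_tool: Moves the arm, as the interface text tells. Its arguments: {"type":"object","properties":{"targets":{"type":"array","items":{"type":"number"}},"newtons":{"type":"number"}},"required":["targets"]}

```bash
mkdir -p pics; ls; python3 - <<'E'
from rig import observe, cams, order, finder, manip
import cv2
s=observe();print(s); print(manip.grip_point_offset)
for c in("scene","top"):
    k=cams.calibration(c);print(c,k)
    im=cams.grab_frame(c);cv2.imwrite(f"pics/{c}0.png",im[:,:,::-1])
    for n in("drawer_handle","chest","cap","tank","neck_mouth","half_mark"):
        r=finder.find_in(c,n);print(n,[(x['rect'],x['confidence']) for x in r[:3]])
E
```

```text
pics
{'t': 0.0, 'joint_positions': array([-1.25722582,  0.33390077,  0.03986267,  1.46626794, -0.01341199,
        1.34329684, -0.05847479]), 'qvel': array([ 0.00066303, -0.00084836,  0.00039145, -0.00036487,  0.00105315,
       -0.000145  , -0.00036869]), 'joint_torque': array([ 3.71228734e-04, -6.58543181e+01,  1.36555318e+00, -4.05565131e+01,
        1.68335123e-02,  1.24293033e-02,  2.56994946e-05]), 'tool_pos': array([260.58048925, 594.98554455, 230.4292824 ]), 'eef_rot': array([-1.18594442e-04,  2.04915395e-01,  9.78779360e-01, -7.94704882e-04]), 'wrist_force': array([ 0.31819011,  1.23454678, -0.40488009]), 'wrist_torque': array([ 0.07154714,  0.02587289, -0.00858648]), 'finger_force': 0.0, 'finger_gap': 1.003943369214231}
18.700000000000003
scene {'K': array([[508.26073118,   0.        , 314.76768308],
       [  0.        , 508.26073118, 209.92226624],
       [  0.        ,   0.        ,   1.        ]]), 'xyz': array([-322.37218904, -779.53007742,  613.28196413]), 'rotation': array([-0.51139298,  0.76884115, -0.32416151,  0.20562057])}
drawer_handle [([239.4, 198.1, 58.0, 28.1], 0.65)]
chest [([244.2, 185.6, 72.9, 56.1], 0.62)]
cap []
tank [([388.5, 269.9, 55.6, 66.9], 0.75)]
neck_mouth [([388.5, 270.3, 59.8, 65.4], 0.59)]
half_mark [([390.4, 269.3, 56.5, 63.4], 0.77)]
top {'K': array([[400.87935728,   0.        , 322.01146056],
       [  0.        , 400.87935728, 190.65577661],
       [  0.        ,   0.        ,   1.        ]]), 'xyz': array([ 361.79520195,   82.5654751 , 1223.09467579]), 'rotation': array([ 0.06761127, -0.69333906,  0.71564843, -0.05056666])}
drawer_handle [([222.7, 209.2, 51.3, 45.7], 0.81)]
chest [([203.6, 184.2, 97.6, 95.3], 0.83)]
cap []
tank [([427.7, 207.6, 54.2, 52.2], 0.9)]
neck_mouth [([427.3, 208.5, 58.4, 53.6], 0.68), ([222.9, 207.8, 57.0, 47.5], 0.29)]
half_mark [([428.8, 205.9, 58.4, 57.6], 0.58)]
```

```bash
python3 - <<'E'
import cv2
a=cv2.imread("pics/top0.png")
cv2.imwrite("pics/v1.png",cv2.hconcat([cv2.resize(a[130:270,140:270],(400,431),interpolation=2),cv2.resize(a[150:290,370:500],(400,431),interpolation=2)]))
E
```

```text
(no output)
```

View pics/v1.png

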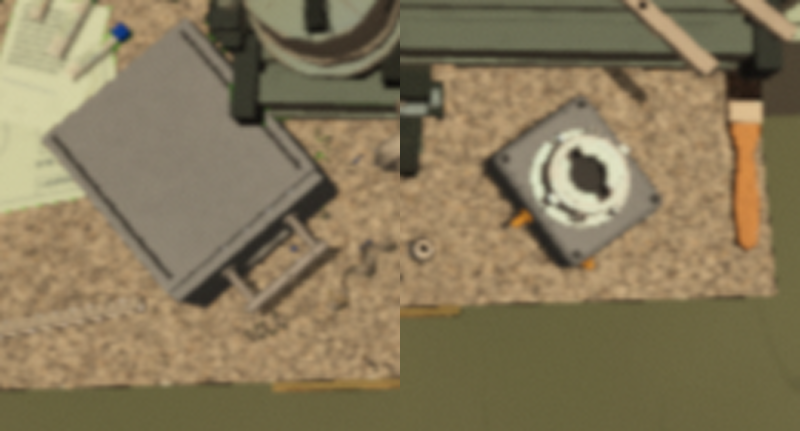

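View pics/top0.png

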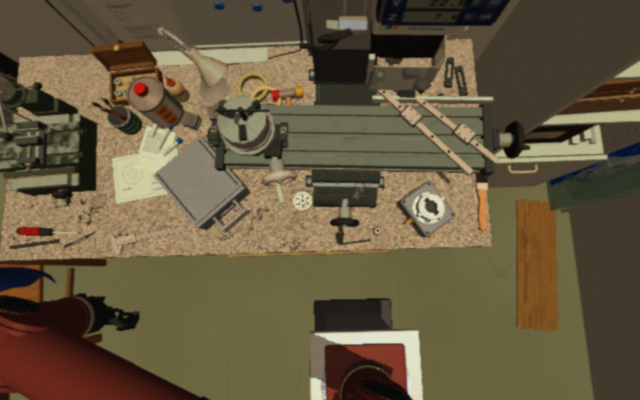

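View pics/scene0.png

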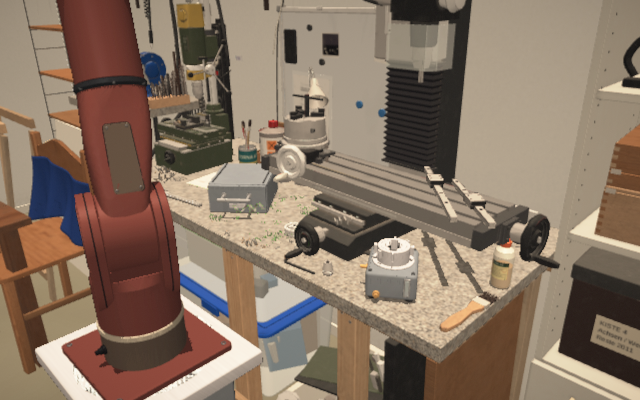

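The top view (up is world +x) shows the drawer unit at about (203,184), with its handle bar running from (224,230) to (248,211). The tank is at about (428,208), with its notches pointing to upper left and lower right.

```bash
cat > h.py <<'E'
from rig import observe, cams, order, finder, manip
import numpy as np, cv2
from scipy.spatial.transform import Rotation as R
def q(w): return R.from_quat(np.r_[w[1:],w[0]])
def cal(c):
    k=cams.calibration(c); return k['K'],np.array(k['xyz']),q(k['rotation']).as_matrix()
def back(c,uv,z):
    K,p,M=cal(c); d=M@np.linalg.inv(K)@np.r_[uv,1]; return p+d*(z-p[2])/d[2]
def proj(c,X):
    K,p,M=cal(c); v=K@(M.T@(np.asarray(X,float)-p)); return v[:2]/v[2]
def tool():
    s=observe(); r=q(s['eef_rot']); return s,np.array(s['tool_pos']),r
def delta(pos,yaw=None,grip=False,r=None,p=None):
    """shift in tool axes (units of 0.4 m) to TCP target; yaw = world angle of tool y (mod 180), tool down"""
    s,p0,r0=tool(); r=r or r0; p=p0 if p is None else p
    out=r.inv().apply(np.asarray(pos)-p)/400
    rv=None
    if yaw is not None:
        best=None
        for k in(0,180):
            a=np.radians(yaw+k); y=np.array([np.cos(a),np.sin(a),0]); z=np.array([0,0,-1.]); x=np.cross(y,z)
            v=(r0.inv()*R.from_matrix(np.c_[x,y,z])).as_rotvec()
            if best is None or np.linalg.norm(v)<np.linalg.norm(best): best=v
        rv=best/(np.pi/2)
    return out,rv
E
cat > a.py <<'E'
from h import *
c=lambda u,v:(140+u/3.077,130+v/3.077)
d=lambda u,v:(370+u/3.077,150+v/3.077)
P=[back('top',c(*x),90) for x in((48,140),(183,22),(325,175),(178,300))]
for x in P: print('chest',x.round())
print(np.mean(P,axis=0))
H=[back('top',c(*x),58) for x in((258,308),(333,250))]
for x in H: print('h',x.round())
T=[back('top',d(u-400,v),68) for u,v in((490,160),(582,98),(660,200),(570,268))]
for x in T: print('tank',x.round())
print(np.mean(T,axis=0))
n=[back('top',d(u-400,v),105) for u,v in((570,150),(608,192),(588,172))]
for x in n: print('neck',x.round())
E
python3 a.py
```

```text
chest [615. 591.  90.]
chest [726. 465.  90.]
chest [572. 327.  90.]
chest [459. 464.  90.]
[593.20882475 461.82265233  90.        ]
h [452. 398.  58.]
h [505. 326.  58.]
tank [ 516. -115.   68.]
tank [ 573. -205.   68.]
tank [ 474. -270.   68.]
tank [ 413. -182.   68.]
[ 494.07217211 -193.15219943   68.        ]
neck [ 518. -182.  105.]
neck [ 479. -213.  105.]
neck [ 498. -196.  105.]
```

```bash
python3 - <<'E'
from h import *
print(delta([480,364,160],41))
E
```

```text
(array([-0.73406774, -0.30993952,  0.17833208]), array([6.44775004e-06, 4.94965159e-06, 2.81633476e-01]))
```

>>> servo_tool(targets=[0.6,-0.073,-0.031,0.018,0,0,0,0.6,-0.073,-0.031,0.018,0,0,0,0.6,-0.073,-0.031,0.018,0,0,0,0.6,-0.073,-0.031,0.018,0,0,0,0.6,-0.073,-0.031,0.018,0,0,0,0.6,-0.073,-0.031,0.018,0,0,0,0.6,-0.073,-0.031,0.018,0,0,0,0.6,-0.073,-0.031,0.018,0,0,0,0.6,-0.073,-0.031,0.018,0,0,0,0.6,-0.073,-0.031,0.018,0,0,0], newtons=40)

```text
t: 1.53
tool_pos: [479.4, 363.4, 159.2]
eef_rot: [0.0, 0.205, 0.979, 0.0]
wrist_force: [0.3, 0.2, 0.2]
finger_gap: 0.394
finger_force: 0.0
```

>>> servo_tool(targets=[0.6,0,0,0,0,0,0.07,0.6,0,0,0,0,0,0.07,0.6,0,0,0,0,0,0.07,0.6,0,0,0,0,0,0.07,0.6,0,0,0,0,0,0,0.6,0,0,0,0,0,0])

```text
t: 2.03
tool_pos: [478.4, 364.8, 159.3]
eef_rot: [0.0, 0.412, 0.911, -0.0]
wrist_force: [-0.8, -0.1, 0.2]
finger_gap: 0.401
finger_force: 0.0
```

```bash
python3 - <<'E'
from h import *
s,p,r=tool();print(s['t'],p,s['finger_gap'],r.as_matrix()[:,1],s['qvel'].round(2))
for c,(z) in(("top",0),("scene",0)):
    im=cams.grab_frame(c); u=proj(c,[480,364,58]); print(c,u, proj(c,p))
    x,y=[int(v) for v in u]
    cv2.imwrite(f"pics/{c}1.png",cv2.resize(im[max(y-50,0):y+50,x-66:x+66,::-1],(528,400),interpolation=2))
a=cv2.imread("pics/top1.png");b=cv2.imread("pics/scene1.png")
cv2.imwrite("pics/v2.png",cv2.resize(cv2.hconcat([a,b]),(800,303)))
print(delta([480,364,39],41))
E
```

```text
2.0333 [478.42985424 364.75161799 159.34406965] 0.40101507003064923 [7.50640893e-01 6.60710412e-01 3.88930976e-05] [ 0.    0.   -0.01 -0.    0.    0.    0.03]
top [235.41996033 220.17871502] [226.07518601 217.23446886]
scene [233.93930373 201.15146846] [230.55860825 168.19197402]
(array([-0.00407537,  0.00167901,  0.30093233]), array([ 6.25885375e-05, -2.99757106e-05,  3.98119177e-03]))
```

View pics/v2.png

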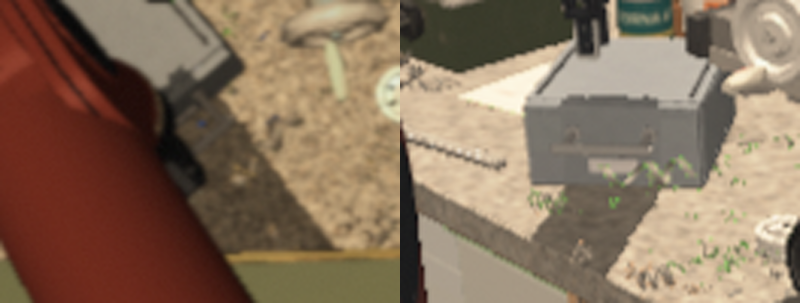

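The scene view shows the bar exactly where predicted, centred at about (234,201). I'll descend onto it.

>>> servo_tool(targets=[0.63,0,-0.003,0.06,0,0,0,0.63,0,0,0.06,0,0,0,0.63,0,0,0.06,0,0,0,0.63,0,0,0.04,0,0,0,0.63,0,0,0.04,0,0,0,0.63,0,0,0.04,0,0,0,0.63,0,0,0,0,0,0])

```text
t: 2.72
tool_pos: [475.9, 362.6, 36.2]
eef_rot: [-0.001, 0.412, 0.911, -0.002]
wrist_force: [-0.2, 0.1, -1.2]
finger_gap: 0.371
finger_force: 0.1
```

>>> servo_tool(targets=[1,0,0,0,0,0,0,1,0,0,0,0,0,0,1,0,0,0,0,0,0,1,0,0,0,0,0,0,1,0,0,0,0,0,0], newtons=40)

```text
t: 3.13
tool_pos: [478.0, 364.2, 40.2]
eef_rot: [0.0, 0.414, 0.91, 0.001]
wrist_force: [-0.1, 0.4, 0.2]
finger_gap: 0.109
finger_force: 39.2
```

>>> servo_tool(targets=[1,0,-0.02,0,0,0,0,1,0,-0.035,0,0,0,0,1,0,-0.035,0,0,0,0,1,0,-0.035,0,0,0,0,1,0,-0.04,0,0,0,0,1,0,-0.04,0,0,0,0,1,0,-0.04,0,0,0,0,1,0,-0.04,0,0,0,0,1,0,-0.035,0,0,0,0,1,0,-0.02,0,0,0,0])

```text
t: 3.97
tool_pos: [372.6, 276.1, 40.1]
eef_rot: [-0.001, 0.413, 0.911, 0.001]
wrist_force: [-7.3, 10.5, 0.4]
finger_gap: 0.11
finger_force: 39.8
```

>>> servo_tool(targets=[1,0,0,0,0,0,0,1,0,0,0,0,0,0,0.6,0,0,0,0,0,0,0.6,0,0,0,0,0,0,0.6,0,0,0,0,0,0])

```text
t: 4.38
tool_pos: [375.2, 274.0, 39.5]
eef_rot: [0.0, 0.414, 0.91, 0.0]
wrist_force: [-0.2, 0.3, 0.6]
finger_gap: 0.403
finger_force: 0.0
```

>>> servo_tool(targets=[0.6,0,0,-0.08,0,0,0,0.6,0,0,-0.09,0,0,0,0.3,0,0,-0.09,0,0,0,0.1,0,0,-0.09,0,0,0,0.1,-0.07,-0.015,0,0,0,0,0.1,-0.07,-0.015,0,0,0,0,0.1,-0.07,-0.015,0,0,0,0,0.1,-0.07,-0.015,0,0,0,0,0.1,-0.07,-0.015,0,0,0,0,0.1,0,0,0,0,0,0])

```text
t: 5.22
tool_pos: [447.2, 143.5, 179.7]
eef_rot: [0.001, 0.417, 0.909, -0.0]
wrist_force: [-0.6, -0.3, -0.4]
finger_gap: 0.895
finger_force: 0.0
```

```bash
python3 - <<'E'
from h import *
s,p,r=tool();print(s['t'],p)
o=[]
for c in("top","scene"):
    im=cams.grab_frame(c); u=proj(c,[480,364,60]); print(c,u)
    for n in ("cap","cap_grip"):print(n,[(x['rect'],x['confidence']) for x in finder.find_in(c,n)[:2]])
    x,y=[int(v) for v in u]
    print(x,y); o.append(cv2.resize(im[y-40:y+40,x-40:x+40,::-1],(400,400),interpolation=2))
cv2.imwrite("pics/v3.png",cv2.hconcat(o))
E
```

```text
5.2167 [447.19465726 143.53447742 179.69179608]
top [235.2561033  220.11474197]
cap [([237.4, 228.6, 68.5, 76.0], 0.64), ([233.3, 227.4, 21.3, 25.1], 0.58)]
cap_grip [([235.3, 226.1, 24.5, 19.9], 0.78)]
235 220
scene [233.88601744 200.51670062]
cap [([225.8, 200.3, 12.8, 7.0], 0.55)]
cap_grip []
233 200
```

View pics/v3.png

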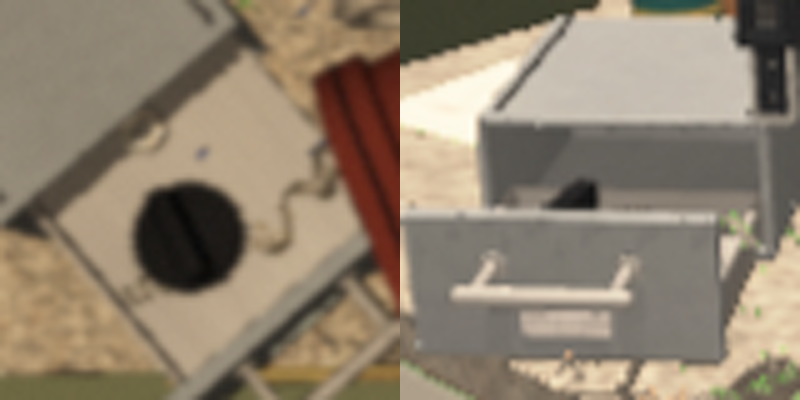

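The cap shows in the drawer at top pixel (233,227), its bar running from upper left to lower right. I'll measure the bar angle with stretched contrast.

```bash
python3 - <<'E'
from h import *
im=cams.grab_frame("top")[208:248,213:253]
g=im.astype(float).mean(2); np.set_printoptions(linewidth=250)
m=g<70
ys,xs=np.nonzero(m); print(len(xs),xs.mean()+213,ys.mean()+208)
print(back("top",(xs.mean()+213,ys.mean()+208),36))
big=cv2.resize(np.clip((im.astype(float)-10)*4,0,255).astype(np.uint8),(600,600),interpolation=cv2.INTER_CUBIC)
cv2.imwrite("pics/v4.png",big[:,:,::-1])
E
```

```text
381 232.66404199475065 227.38845144356955
[460.9877828  377.41887561  36.        ]
```

View pics/v4.png

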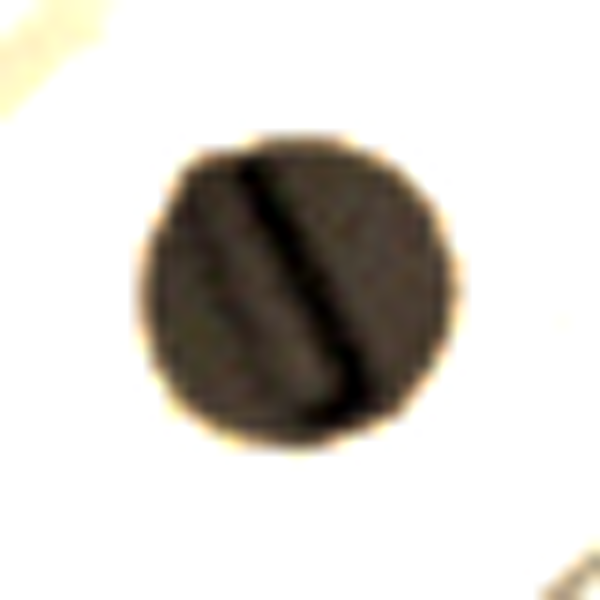

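```bash
python3 - <<'E'
from h import *
f=lambda u,v:(213+u/15-.5,208+v/15-.5)
for a,b,z in (((242,170),(349,382),50),((205,230),(275,390),66)):
    d=back("top",f(*b),z)-back("top",f(*a),z); print(np.degrees(np.arctan2(d[1],d[0]))%180, np.linalg.norm(d))
g=finder.find_in("top","cap_grip")[0]; print(g, back("top",g['rect'][:2],60))
s,p,r=tool();print(p, r.as_matrix()[:,:2])
th=float(32); print(delta([461,377,120],th+90))
E
```

```text
26.909488160729694 47.392483121371065
23.939822276349474 34.29240942166506
{'rect': [233.8, 225.5, 23.5, 20.2], 'confidence': 0.72} [464.38464035 368.16678563  60.        ]
[444.3310494  149.96396078 179.27988436] [[-6.59158520e-01  7.52004009e-01]
 [ 7.52004019e-01  6.59158519e-01]
 [ 4.30898888e-05 -1.33022368e-04]]
(array([0.39935495, 0.40548936, 0.14816298]), array([-5.08409463e-05, -8.24176113e-05, -8.97380793e-01]))
```

>>> servo_tool(targets=[0.3,0.0665,0.0675,0,0,0,0,0.3,0.0665,0.0675,0,0,0,0,0.3,0.0665,0.0675,0,0,0,0,0.3,0.0665,0.0675,0,0,0,0,0.3,0.0665,0.0675,0,0,0,0,0.3,0.0665,0.0675,0,0,0,0,0.3,0,0,0,0,0,0.078,0.3,0,0,0,0,0,0.078,0.3,0,0,0,0,0,0.078,0.3,0,0,0,0,0,0.078])

```text
t: 6.45
tool_pos: [461.1, 376.7, 178.9]
eef_rot: [0.0, 0.624, 0.782, -0.0]
wrist_force: [0.0, -0.6, 0.8]
finger_gap: 0.703
finger_force: 0.0
```

>>> servo_tool(targets=[0.3,0,0,0,0,0,0.078,0.3,0,0,0,0,0,0.078,0.3,0,0,0,0,0,0.078,0.3,0,0,0,0,0,0.078,0.3,0,0,0,0,0,0.078,0.3,0,0,0,0,0,0.078,0.3,0,0,0,0,0,0.078,0.3,0,0,0,0,0,0.078,0.3,0,0,0,0,0,0.078,0.3,0,0,0,0,0,0.078])

```text
t: 7.28
tool_pos: [461.1, 376.5, 179.1]
eef_rot: [0.0, 0.96, 0.281, -0.0]
wrist_force: [-0.3, -0.3, -0.1]
finger_gap: 0.708
finger_force: 0.0
```

>>> servo_tool(targets=[0.4,0,0,0.07,0,0,0.075,0.4,0,0,0.07,0,0,0,0.4,0,0,0,0,0,0,0.4,0,0,0,0,0,0])

```text
t: 7.62
tool_pos: [460.5, 375.8, 122.4]
eef_rot: [0.001, 0.974, 0.227, -0.001]
wrist_force: [-0.0, -0.1, 0.9]
finger_gap: 0.597
finger_force: 0.0
```

```bash
python3 - <<'E'
from h import *
s,p,r=tool();print(s['t'],p,s['joint_positions'].round(2),s['finger_gap'])
print(delta([461,377,41],116), r.as_matrix()[:,1])
E
```

```text
7.6167 [460.51958186 375.7587298  122.42197942] [-1.18  0.33  0.5   1.76 -0.17  1.11 -1.73] 0.5966933987460608
(array([ 0.00305175, -0.00252529,  0.2035436 ]), array([0.00085499, 0.00188469, 0.00247815])) [ 0.44186791 -0.89707913  0.00133725]
```

>>> servo_tool(targets=[0.4,0.003,-0.002,0.05,0,0,0,0.4,0,0,0.05,0,0,0,0.4,0,0,0.05,0,0,0,0.4,0,0,0.034,0,0,0,0.4,0,0,0.018,0,0,0,0.4,0,0,0,0,0,0])

```text
t: 8.12
tool_pos: [462.1, 377.1, 42.1]
eef_rot: [0.0, 0.974, 0.226, -0.0]
wrist_force: [0.0, -0.1, -0.3]
finger_gap: 0.6
finger_force: 0.0
```

>>> servo_tool(targets=[1,0,0,0,0,0,0,1,0,0,0,0,0,0,1,0,0,0,0,0,0,1,0,0,0,0,0,0,1,0,0,0,0,0,0,1,0,0,0,0,0,0], newtons=60)

```text
t: 8.62
tool_pos: [463.0, 377.8, 43.7]
eef_rot: [-0.001, 0.974, 0.226, 0.001]
wrist_force: [-1.1, -0.5, 6.7]
finger_gap: 0.15
finger_force: 61.0
```

>>> servo_tool(targets=[1,0,0,-0.02,0,0,0,1,0,0,-0.04,0,0,0,1,0,0,-0.08,0,0,0,1,0,0,-0.08,0,0,0,1,0,0,-0.08,0,0,0,1,0,0,-0.08,0,0,0,1,0,0,-0.08,0,0,0,1,0,0,-0.08,0,0,0,1,0,0,-0.07,0,0,0,1,0,0,-0.03,0,0,0])

```text
t: 9.45
tool_pos: [463.3, 377.4, 303.2]
eef_rot: [-0.001, 0.974, 0.226, 0.002]
wrist_force: [0.3, 0.6, -1.8]
finger_gap: 0.151
finger_force: 60.0
```

>>> servo_tool(targets=[1,-0.02,0.04,0,0,0,0,1,-0.041,0.071,0,0,0,0,1,-0.041,0.071,0,0,0,0,1,-0.041,0.071,0,0,0,0,1,-0.041,0.071,0,0,0,0,1,-0.041,0.071,0,0,0,0,1,-0.041,0.071,0,0,0,0,1,-0.041,0.071,0,0,0,0,1,-0.041,0.071,0,0,0,0,1,-0.041,0.071,0,0,0,0])

```text
t: 10.28
tool_pos: [441.5, 63.0, 298.0]
eef_rot: [-0.0, 0.974, 0.226, -0.0]
wrist_force: [0.4, -0.3, -1.0]
finger_gap: 0.148
finger_force: 60.0
```

>>> servo_tool(targets=[1,-0.025,0.07,0,0,0,0,1,-0.02,0.0765,0,0,0,0,1,-0.02,0.0765,0,0,0,0,1,-0.018,0.0765,0,0,0,0,1,-0.018,0.0765,0,0,0,0,1,-0.018,0.0765,0,0,0,0,1,-0.015,0.06,0,0,0,0,1,-0.005,0.03,0,0,0,-0.06,1,0,0,0,0,0,0,1,0,0,0,0,0,0])

```text
t: 11.12
tool_pos: [487.3, -154.8, 298.0]
eef_rot: [0.0, 0.963, 0.27, -0.001]
wrist_force: [0.7, 0.4, -1.8]
finger_gap: 0.148
finger_force: 60.0
```

```bash
python3 - <<'E'
from h import *
s,p,r=tool();print(s['t'],p,s['joint_positions'].round(2),s['finger_gap'],s['wrist_force'])
y=r.as_matrix()[:,1];print(np.degrees(np.arctan2(y[1],y[0])))
im=cams.grab_frame("scene"); u=proj("scene",[497,-195,190]);x,y=u.astype(int); print(x,y)
a=cv2.resize(im[y-90:y+110,x-70:x+70,::-1],(420,600),interpolation=2)
cv2.imwrite("pics/v5.png",a)
for n in("cap","cap_grip","neck_mouth"):print(n,[(x['rect'],x['confidence']) for x in finder.find_in("scene",n)[:2]])
E
```

```text
11.1167 [ 487.33328177 -154.78722398  298.04186217] [-0.93 -0.04  1.14  1.73  0.04  1.43 -0.81] 0.14771885646539998 [ 0.71208679  0.3617422  -1.76850336]
-58.66925751578801
394 208
cap [([379.9, 162.9, 34.0, 30.4], 0.61)]
cap_grip []
neck_mouth [([388.2, 270.1, 56.4, 61.4], 0.89)]
```

View pics/v5.png

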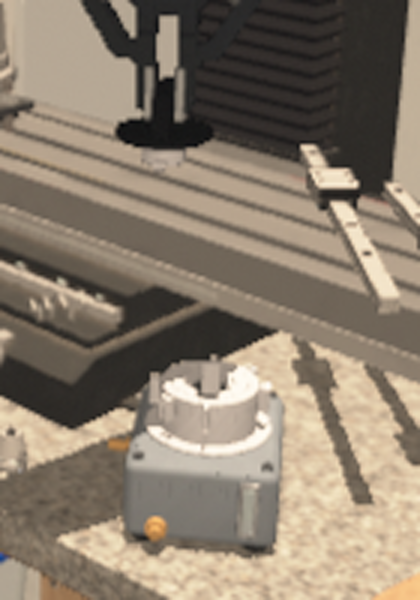

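```bash
cat > fit.py <<'E'
from h import *
from scipy.optimize import minimize
rho,ph=np.meshgrid(np.arange(1,34,1.),np.radians(np.arange(0,360,4)))
w=rho.ravel()
X,Y=(rho*np.cos(ph)).ravel(),(rho*np.sin(ph)).ravel()
hole=(w<18.5)|((abs(Y)<7)&(w<27))
tgt=np.where(hole,-1.,1.)
def pj(c,P):
    K,p,M=cal(c); v=(K@M.T@(P-p).T); return (v[:2]/v[2])
def samp(c,g,P):
    u=pj(c,P).astype(np.float32); return cv2.remap(g,u[:1],u[1:],cv2.INTER_LINEAR)[0]
G={c:cv2.imread(f"pics/{c}0.png").astype(np.float32).mean(2) for c in("top","scene")}
def pts(v,z=105):
    t=np.radians(v[2]); return np.c_[v[0]+X*np.cos(t)-Y*np.sin(t),v[1]+X*np.sin(t)+Y*np.cos(t),0*X+z]
def cost(v,cs):
    return -sum(np.average((samp(c,G[c],pts(v))-128)*(tgt-np.average(tgt,weights=w)),weights=w) for c in cs)
if __name__=="__main__":
    for cs in(["top"],["scene"],["top","scene"]):
        best=min((minimize(cost,[x,y,t],args=(cs,),method="Nelder-Mead",options=dict(initial_simplex=[[x,y,t],[x+4,y,t],[x,y+4,t],[x,y,t+10]])) for x in(492,500) for y in(-200,-192) for t in(25,35,42)),key=lambda r:r.fun)
        print(cs,best.x.round(1),best.fun)
    v=[497,-195,33]; o=[]
    for c in G:
        u=pj(c,np.array([[497,-195,105.]])).ravel().astype(int)-18
        im=cv2.resize(cv2.imread(f"pics/{c}0.png")[u[1]:u[1]+36,u[0]:u[0]+36],(396,396),interpolation=2)
        t=np.radians(best.x[2])
        for k,(rr,aa) in enumerate([(18.5,np.arange(0,6.28,.1)),(36,np.arange(0,6.28,.06)),(27,np.array([t,t+np.pi])),(40,np.array([t-np.pi/4,t+np.pi*.75]))]):
            P=np.c_[best.x[0]+rr*np.cos(aa),best.x[1]+rr*np.sin(aa),0*aa+105]
            for q_ in (pj(c,P).T-u+.5)*11: cv2.circle(im,tuple(q_.astype(int).tolist()),1 if k<2 else 4,[(0,0,255),(0,255,0),(255,0,0),(255,0,255)][k],-1)
        o.append(im)
    cv2.imwrite("pics/v6.png",cv2.hconcat(o))
E
python3 fit.py
```

```text
['top'] [ 497.2 -195.8   33.1] -55.18873419358151Traceback (most recent call last):
  File "fit.py", line 19, in <module>
    best=min((minimize(cost,[x,y,t],args=(cs,),method="Nelder-Mead",options=dict(initial_simplex=[[x,y,t],[x+4,y,t],[x,y+4,t],[x,y,t+10]])) for x in(492,500) for y in(-200,-192) for t in(25,35,42)),key=lambda r:r.fun)
  File "fit.py", line 19, in <genexpr>
    best=min((minimize(cost,[x,y,t],args=(cs,),method="Nelder-Mead",options=dict(initial_simplex=[[x,y,t],[x+4,y,t],[x,y+4,t],[x,y,t+10]])) for x in(492,500) for y in(-200,-192) for t in(25,35,42)),key=lambda r:r.fun)
              ~~~~~~~~^^^^^^^^^^^^^^^^^^^^^^^^^^^^^^^^^^^^^^^^^^^^^^^^^^^^^^^^^^^^^^^^^^^^^^^^^^^^^^^^^^^^^^^^^^^^^^^^^^^^^^^^^^^^^^^^^^^^^
    res = _minimize_neldermead(fun, x0, args, callback, bounds=bounds,
                               **options)
    fxr = func(xr)
    fx = function(np.copy(x), *(wrapper_args + args))
  File "fit.py", line 16, in cost
    return -sum(np.average((samp(c,G[c],pts(v))-128)*(tgt-np.average(tgt,weights=w)),weights=w) for c in cs)
            ~~~^^^^^^^^^^^^^^^^^^^^^^^^^^^^^^^^^^^^^^^^^^^^^^^^^^^^^^^^^^^^^^^^^^^^^^^^^^^^^^^^^^^^^^^^^^^^^
  File "fit.py", line 16, in <genexpr>
    return -sum(np.average((samp(c,G[c],pts(v))-128)*(tgt-np.average(tgt,weights=w)),weights=w) for c in cs)
                            ~~~~^^^^^^^^^^^^^^^
  File "fit.py", line 11, in samp
    u=pj(c,P).astype(np.float32); return cv2.remap(g,u[:1],u[1:],cv2.INTER_LINEAR)[0]
      ~~^^^^^
  File "fit.py", line 9, in pj
    K,p,M=cal(c); v=(K@M.T@(P-p).T); return (v[:2]/v[2])
          ~~~^^^
  File "h.py", line 6, in cal
    k=cams.calibration(c); return k['K'],np.array(k['xyz']),q(k['rotation']).as_matrix()
ValueError: time passes only in moves, steps and waits
```

```bash
sed -i 's/^def cal(c):/import functools\n@functools.lru_cache\ndef cal(c):/' h.py; sed -i 's/"scene"\],\["top"/"top"/;s/\["top"\],\["top","scene"\]/["top"],["top"]/; s/for cs in(.*/for cs in(["scene"],["top"]):/' fit.py; python3 fit.py
```

```text
['scene'] [ 495.6 -197.    31.7] -30.31142177134334
['top'] [ 497.2 -195.8   33.1] -55.18873419358151
```

View pics/v6.png

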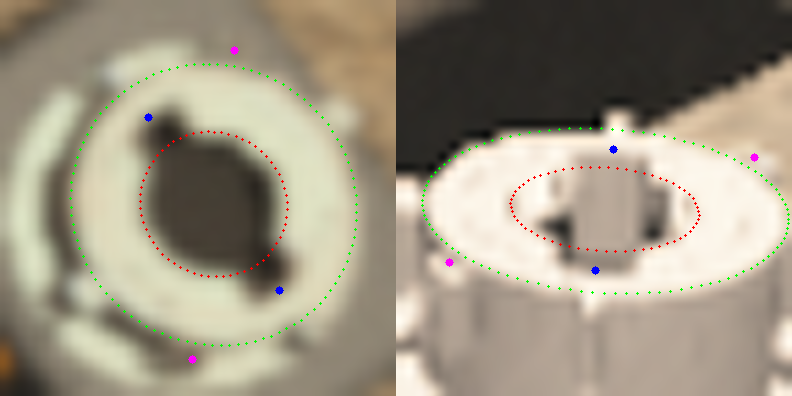

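```bash
python3 - <<'E'
from h import *
s,p,r=tool()
print(proj("scene",p+[0,0,-10.7]), proj("scene",p+[0,0,-32]))
tx=r.as_matrix()[:,0];print(tx, proj("scene",p+[0,0,-10.7]+10*tx)-proj("scene",p+[0,0,-10.7]))
print(p,delta([497,-196,149],-57.3))
im=cams.grab_frame("scene")
print(im[148:176:1,378].mean(1).round().astype(int))
for rr in (160,162,164):print(im[rr,355:402].mean(1).astype(int))
for rr in (169,171,172):print(im[rr,362:395].mean(1).astype(int))
E
```

```text
[378.20794145 161.56020641] [377.86784665 171.24420107]
[8.52279907e-01 5.23085995e-01 5.55916558e-05] [ 0.56412638 -1.42522045]
[ 487.74008642 -153.27625925  298.30874198] (array([-0.03616113,  0.10343131,  0.37318945]), array([-4.95158315e-04, -4.04080157e-05, -1.28946238e-02]))
[ 22  21  23  24  24  23  27  25  23  26  26  24  24  25  26  24  24  25
  25  77 148 174 168 151 146 138 138 151]
[164 166 165 163 162 159 156  87  22  21  22  21  22  23  21  22  21  22
  20  24  24  25  25  24  25  21  20  23  20  23  21  20  22  23  22  22
  20  23  32  45  47  46  44  42  40  38  31]
[114 105 120 124 138 140 152  87  22  22  21  22  22  22  22  21  21  22
  20  23  26  25  26  26  25  24  20  22  21  22  20  23  22  20  20  21
  23  22  24  16  51  64  56  48  47  48  47]
[164 167 163 152 147 140 118 111  88  42  22  22  23  24  24  24  23  24
  23  22  24  23  21  24  23  23  23  25  24  21  23  25  23  24  23  23
  23  21  17  77  88  67  48  52  49  58  56]
[162 163 162 161 161 161 160 160 129 138 149 156 161 164 168 173 174 172
 171 170 165 161 150 154 163 164 163 162 162 160 159 156 149]
[126 132 145 158 162 162 162 162 145 131 143 156 154 146 147 148 151 167
 171 168 164 157 124 112 108 105 118 129 137 152 164 165 163]
[ 96  98 112 125 132 144 152 160 163 150 153 139 144 154 156 155 145 163
 164 160 133 150 142 147 147 139 116  98 101 119 130 137 152]
```

The overlay fits: rim outline, notches and narrow ribs line up in both views, putting the neck at about (497,-196) mm, with x at about 33°. Turning the cap broadside to the scene camera will show its offset along the bar.

>>> servo_tool(targets=[1,0,0,0,0,0,-0.078,1,0,0,0,0,0,-0.078,1,0,0,0,0,0,-0.078,1,0,0,0,0,0,-0.078,1,0,0,0,0,0,-0.078,1,0,0,0,0,0,-0.078,1,0,0,0,0,0,-0.078,1,0,0,0,0,0,-0.078,1,0,0,0,0,0,-0.078,1,0,0,0,0,0,-0.078])

```text
t: 12.2
tool_pos: [487.8, -153.8, 298.5]
eef_rot: [-0.0, 0.629, 0.778, 0.0]
wrist_force: [0.2, -0.3, -1.9]
finger_gap: 0.152
finger_force: 60.0
```

>>> servo_tool(targets=[1,0,0,0,0,0,-0.078,1,0,0,0,0,0,-0.078,1,0,0,0,0,0,0,1,0,0,0,0,0,0,1,0,0,0,0,0,0])

```text
t: 12.62
tool_pos: [487.9, -154.1, 298.5]
eef_rot: [-0.0, 0.533, 0.846, 0.0]
wrist_force: [1.1, -1.4, -2.0]
finger_gap: 0.149
finger_force: 60.0
```

```bash
python3 - <<'E'
from h import *
s,p,r=tool();print(s['t'],p)
c0=proj("scene",p+[0,0,-10.7]);tx=r.as_matrix()[:,0];print(c0,tx.round(3), proj("scene",p+[0,0,-10.7]+10*tx)-c0)
im=cams.grab_frame("scene")
a,b=int(c0[0]),int(c0[1])
for rr in range(b-3,b+5):print(rr,a-22,im[rr,a-22:a+23].mean(1).astype(int))
for c in (a-8,a,a+8): print(c,b-4,im[b-4:b+20,c].mean(1).astype(int))
cv2.imwrite("pics/scene2.png",im[:,:,::-1])
E
```

```text
12.6167 [ 487.87717741 -154.07453648  298.51827739]
[378.55453389 161.52753079] [-0.431  0.902  0.   ] [-4.69279729 -0.41676152]
158 356 [149 149 150 149 155 157 163 165  91  24  25  23  24  25  27  24  36  66
  95 100 100 107 110 119 122 112  73  33  23  26  25  25  26  26  24  23
  18  33  32  29  31  34  38  39  43]
159 356 [161 157 153 151 152 149 122 113  63  23  22  21  23  23  23  24  23  24
  37  40  39  53  56  70  75  62  36  25  26  23  25  25  25  26  24  22
  22  27  39  40  37  33  31  28  33]
160 356 [165 163 162 161 159 156  85  19  21  19  21  22  20  22  22  21  21  21
  22  23  22  23  22  23  22  24  23  24  24  25  26  25  24  26  25  21
  22  19  32  44  45  43  42  39  38]
161 356 [137 153 156 162 163 162  89  24  22  21  21  20  19  22  21  20  21  19
  20  20  20  20  20  22  21  19  23  22  21  22  23  22  21  23  23  22
  20  22  18  43  47  48  47  47  46]
162 356 [104 119 123 136 138 151  86  22  22  22  22  23  20  20  22  20  19  21
  22  19  23  20  19  21  20  21  21  22  19  21  22  20  19  20  21  22
  22  21  20  51  63  54  49  47  46]
163 356 [14
[... 185 characters left out ...]
356 [166 163 152 146 140 117  99  81  47  23  21  23  24  22  22  23  22  23
  22  23  22  23  23  21  22  22  21  22  23  23  21  23  23  22  24  25
  23  89  91  86  66  49  50  48  58]
165 356 [162 162 163 164 162 151 152 141 132 106  53  23  24  24  23  25  23  24
  25  25  24  23  23  23  25  24  25  24  23  23  23  23  26  22  25  92
 104 125 124 119 110 104  92  76  63]
370 157 [ 25  27  23  22  21  22  20  22  23  45 109 153 157 130 143 161 136 102
 101 132 153 159 161 162]
378 157 [128 110  56  22  20  19  20  23  23  25  75 142 168 170 172 167 162 161
 156 124  94 129 156 161]
386 157 [ 25  25  25  26  23  22  22  21  23  22 116 152 149 159 169 170 165 161
 160 158 156 137 103  99]
```

>>> servo_tool(targets=[1,0,0,0,0,0,0.078,1,0,0,0,0,0,0.078,1,0,0,0,0,0,0.078,1,0,0,0,0,0,0.078,1,0,0,0,0,0,0.078,1,0,0,0,0,0,0.078,1,0,0,0,0,0,0.078,1,0,0,0,0,0,0.078,1,0,0,0,0,0,0.078,1,0,0,0,0,0,0.078])

```text
t: 13.5
tool_pos: [487.8, -154.4, 298.5]
eef_rot: [0.0, 0.924, 0.383, -0.0]
wrist_force: [-0.0, 0.2, -2.0]
finger_gap: 0.149
finger_force: 60.0
```

>>> servo_tool(targets=[1,0,0,0,0,0,0.078,1,0,0,0,0,0,0.063,1,-0.018,0.052,0.06,0,0,0,1,-0.018,0.052,0.06,0,0,0,1,0,0,0.08,0,0,0,1,0,0,0.08,0,0,0,1,0,0,0.05,0,0,0,1,0,0,0.03,0,0,0,1,0,0,0,0,0,0,1,0,0,0,0,0,0])

```text
t: 14.33
tool_pos: [498.5, -197.5, 155.0]
eef_rot: [0.0, 0.959, 0.282, -0.0]
wrist_force: [0.3, -0.4, -1.1]
finger_gap: 0.15
finger_force: 59.9
```

```bash
python3 - <<'E'
from h import *
s,p,r=tool();print(s['t'],p,s['wrist_force'])
print(delta([497,-196,140],-57.3))
im=cams.grab_frame("scene");cv2.imwrite("pics/scene3.png",im[:,:,::-1])
a=cv2.resize(im[225:295,345:435,::-1],(765,595),interpolation=2);cv2.imwrite("pics/v7.png",a)
print(proj("scene",p+[0,0,-10.7]),proj("scene",[497,-196,105]))
E
```

```text
14.3333 [ 498.46284121 -197.46106453  155.01364082] [ 0.27654453 -0.4159073  -1.06463352]
(array([-0.00107711, -0.00506248,  0.03753314]), array([0.00019095, 0.00032092, 0.00102549]))
[395.27541399 228.23311268] [393.48815097 244.530011  ]
```

View pics/v7.png

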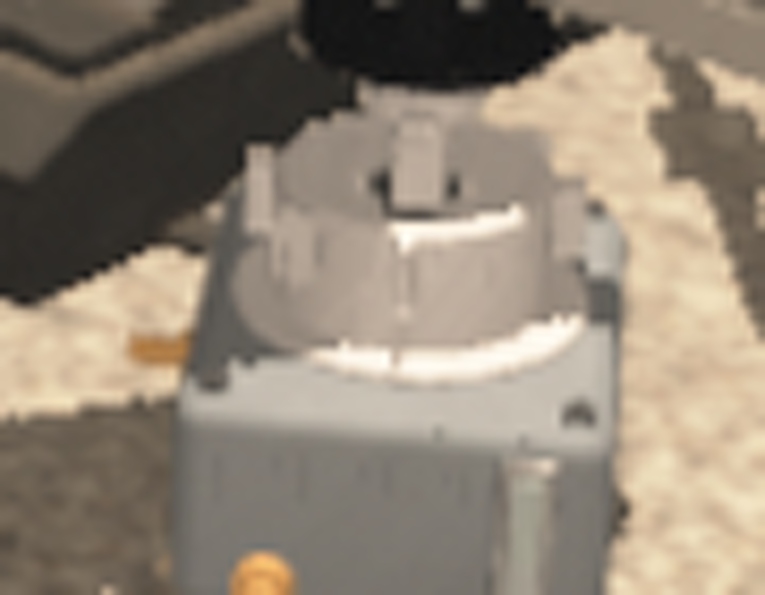

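The cap hangs just above the neck, with its lug over the narrow rib and about 2 px to the right of the axis. I'll apply that correction and lower it.

>>> servo_tool(targets=[1,-0.001,-0.005,0.02,0,0,0,1,0,0,0.02,0,0,0,1,0,0,0,0,0,0,1,0,0,0,0,0,0])

```text
t: 14.72
tool_pos: [496.8, -195.5, 138.4]
eef_rot: [-0.0, 0.959, 0.283, -0.0]
wrist_force: [-0.5, -0.4, -1.7]
finger_gap: 0.152
finger_force: 60.0
```

>>> servo_tool(targets=[1,0,0,0.008,0,0,0,1,0,0,0.008,0,0,0,1,0,0,0.008,0,0,0,1,0,0,0,0,0,0,1,0,0,0,0,0,0])

```text
t: 15.13
tool_pos: [496.7, -195.8, 128.8]
eef_rot: [-0.0, 0.959, 0.283, -0.0]
wrist_force: [0.7, 0.3, -2.3]
finger_gap: 0.153
finger_force: 60.0
```

>>> servo_tool(targets=[1,0,0,0.008,0,0,0,1,0,0,0.008,0,0,0,1,0,0,0.005,0,0,0,1,0,0,0.003,0,0,0,1,0,0,0,0,0,0,1,0,0,0,0,0,0])

```text
t: 15.63
tool_pos: [496.9, -195.8, 119.3]
eef_rot: [0.0, 0.959, 0.283, -0.0]
wrist_force: [-0.3, -0.2, -0.8]
finger_gap: 0.149
finger_force: 60.0
```

>>> servo_tool(targets=[1,0,0,0.003,0,0,0,1,0,0,0.003,0,0,0,1,0,0,0,0,0,0,1,0,0,0,0,0,0])

```text
t: 15.97
tool_pos: [497.0, -195.8, 118.7]
eef_rot: [-0.001, 0.959, 0.283, 0.0]
wrist_force: [-11.1, 5.7, 25.6]
finger_gap: 0.149
finger_force: 63.8
```

>>> servo_tool(targets=[1,0,0,-0.003,0,0,0,1,0,0,0,0,0,0.05,1,0,0,0,0,0,0.05,1,0,0,0,0,0,0.05,1,0,0,0,0,0,0.05,1,0,0,0,0,0,0,1,0,0,0,0,0,0])

```text
t: 16.55
tool_pos: [497.6, -196.6, 118.7]
eef_rot: [0.001, 0.991, 0.13, 0.001]
wrist_force: [0.9, -3.2, 3.8]
finger_gap: 0.15
finger_force: 60.7
```

>>> servo_tool(targets=[1,0,0,0,0,0,0.05,1,0,0,0,0,0,0.05,1,0,0,0,0,0,0.05,1,0,0,0,0,0,0.05,1,0,0,0,0,0,0.05,1,0,0,0,0,0,0.05,1,0,0,0,0,0,0,1,0,0,0,0,0,0])

```text
t: 17.22
tool_pos: [497.6, -196.7, 118.7]
eef_rot: [0.001, 0.995, -0.104, 0.001]
wrist_force: [3.0, -4.6, 5.2]
finger_gap: 0.15
finger_force: 60.9
```

```bash
python3 - <<'E'
from h import *
s,p,r=tool();x=r.as_matrix()[:,0];print(s['t'],p,s['wrist_force'],s['wrist_torque'],np.degrees(np.arctan2(x[1],x[0])),s['finger_gap'])
im=cams.grab_frame("scene")
pr=[proj("scene",[497+rr*np.cos(a),-196+rr*np.sin(a),z]) for rr,a,z in((40,np.radians(-12.3),105),(40,np.radians(167.7),105),(29,np.radians(167.7),130))]
print((np.array(pr)-[345,205])*8.5)
cv2.imwrite("pics/v8.png",cv2.resize(im[205:275,345:435,::-1],(765,595),interpolation=2))
E
```

```text
17.2167 [ 497.61002005 -196.68833908  118.73433883] [ 2.9663147  -4.63176846  5.23890188] [-1.21185271 -0.49679917  0.02316298] -11.92575969625513 0.14964223234500906
[[528.82271774 296.5355301 ]
 [291.25368811 376.90297551]
 [328.65803233 277.06114958]]
```

View pics/v8.png

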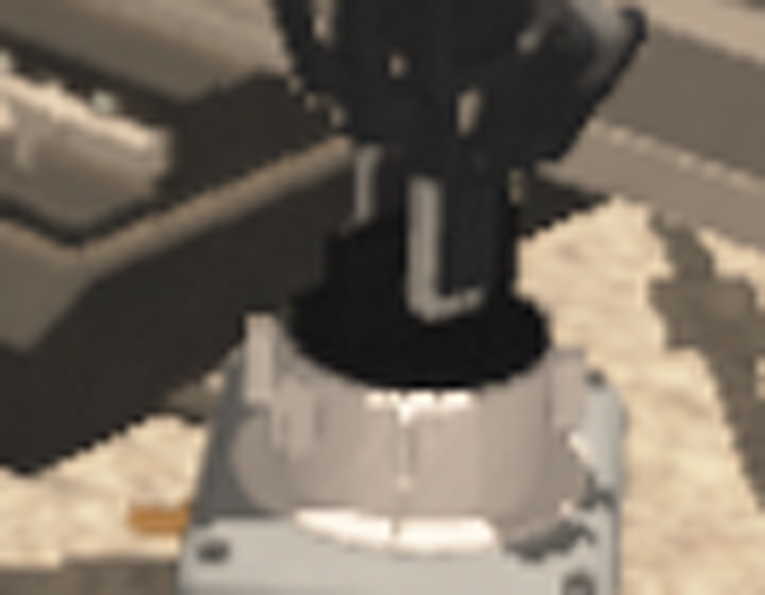

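The cap is seated on the rim. Its bar end, at about (330,260), points at the double rib at about (295,390), matching the projection, so I'm handing in.

```bash
python3 -c "
from rig import order
print(order.hand_in())"
```

```text
the job is handed in; nothing more can be done
None
```

The drawer is open, the cap is fully down in the tank's neck and turned about 45° clockwise to the double ribs, with the gripper still holding it there; the job was handed in at about 17 s, and no verdict came back.

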